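# Roll the thumbwheel to set the tube jig to its gauge mark

### The job

Set the tube jig for the next batch: with a fingertip on top of the knurled black wheel, roll it gently so that the sliding jaw closes until its black pointer stands opposite the tip of the red gauge mark, then take the finger away. Move the jaw only with the wheel: do not push the jaw or the red mark themselves, and leave the two dropper bottles and the timer where they stand.

Things in the scene. Friction and masses are not known exactly. Their poses are not given: they have to be found in the camera images.
- jig: tube-width jig fixed to the worktop: aluminium base plate 130 x 220 mm, top face 12 mm up. Origin: centre of its underside, on the worktop. x points from its front edge (white scale and red mark, robot side) to its back; y from the wheel (right end) to the fixed grey jaw (left end); z up. Two blue cheeks, 58 mm high, 78 mm long along y, flank the wheel (outer faces 50 mm apart); the jaws are 58 mm high
- wheel: black knurled wheel with four yellow ribs, 70 mm diameter, 26 mm wide, upright. Origin: its centre, at jig x = 0, y = -66 mm, 45 to 46 mm above the worktop at rest (its top at 80 to 81 mm). Its x axis is the axle, parallel to the jig's x; y and z turn with it. Wiping its top towards jig +y (to the jaws) closes the gap, towards -y opens it. Friction at the rim is 1 to 1.5 N; it stays where it is left
- axle (a point): fixed point of the jig at the middle of the wheel's axle, 46 mm above the worktop. The wheel's rim is cushioned on its hub: it gives under a finger, 1 mm per newton in any direction across the axle, up to 7 mm, and springs back when let go. A fingertip pressing its top 3 to 5 mm down turns it by friction as it wipes along
- jaw: sliding grey jaw between wheel and fixed jaw, driven by the wheel along jig +y to close, up to 32 mm; fully open at the start. It moves 7 mm per radian of the wheel: 1 mm per 5 mm of fingertip travel along the rim, so setting it takes several strokes of 20 to 40 mm, lifting the finger between. Origin: coincides with the jig's origin when fully open; the jaw block lies 19 to 40 mm along +y from it
- pointer (a point): tip of the black pointer (5 mm wide) on the sliding jaw, over the white scale at the front of the jig, 17 mm above the worktop; it moves with the jaw; axes as the jig's
- mark (a point): tip of the red gauge mark (a small red tab with a pointed tip, at the front edge of the jig beside the white scale), 17 mm above the worktop; it stands 9 to 26 mm further along jig +y than the pointer at the start. Axes as the jig's; the jaw is set when pointer and mark have the same jig y
- dropper_red: loose white dropper bottle with a red cap, 25 mm diameter, 58 mm high, standing behind the jig; origin at the centre of its underside
- dropper_blue: loose white dropper bottle with a blue cap, 25 mm diameter, 58 mm high, standing behind the jig; origin at the centre of its underside
- lab_timer: loose white and grey timer, 64 x 64 x 19 mm, lying close to the left end of the jig (a like one lies far off, beyond the big tube rack, and plays no part); origin at the centre of its underside
There are look-alikes about, which are no part of the job. What is shaped like the lab_timer but blue or turquoise is not meant.

How it is judged (in metres and radians):
On the way:
1. the wheel is rolled under a finger and the jaw has begun to close (more than 4 mm) (contact force between the fingers and wheel above 0.5 N and distance of pointer from where it was at the start of the episode above 0.004 m), for 0.05 s.
At the end, for the whole second after the job is handed in: the pointer stands within 3 mm of the mark along the jig's y, the jaw is at rest, both bottles and the timer stand upright within 15 mm of where they were (y of pointer in the frame of mark between -0.003 and 0.003 m and linear speed of jaw below 0.003 m/s and distance of each of dropper_red, dropper_blue, lab_timer from where it was at the start of the episode below 0.015 m and angle between each of dropper_red, dropper_blue, lab_timer's own z axis and vertical below 0.2 rad); the robot touches nothing.
It fails at once if the sliding jaw is pushed directly (contact force between any of the fingers, the arm and jaw above 1 N).
It fails at once if the red mark is shifted (distance of mark from where it was at the start of the episode above 0.0015 m).
It fails at once if the wheel is pressed harder than 25 N (contact force between the fingers and wheel above 25 N).
It fails at once if a bottle or the timer is shifted, tipped or lifted (distance of any of dropper_red, dropper_blue, lab_timer from where it was at the start of the episode above 0.015 m or angle between any of dropper_red, dropper_blue, lab_timer's own z axis and vertical above 0.4 rad).
It also fails if it takes over 64 s, if anything falls off the work surface, if the arm or the gripper's body presses on something with over 40 N, if the wrist force passes 120 N, or if a joint passes its speed limit or range.

### The arm

A 6-joint arm with a two-finger parallel gripper is mounted at the origin on a cart in front of the work surface, level with it; the furniture and walls round the work are solid. World frame = base frame: x ahead of the robot, y to its left, z up, the work surface at z = 0. Lengths are in mm, angles in rad, forces in N, time in s.
With the tool pointing down it reaches from about 275 to 1000 mm from the base axis. Payload 8.4 kg.
Tool frame: the origin (TCP) lies midway between the tips of the shut fingers; the grasp point (between the pads) lies 19 mm behind it; z points along the fingers, y is the line along which they close (so a half turn about z gives the same grasp; the last joint's range is limited). The gripper opens to 85 mm and grips with 20 to 120 N. Pads are 22 mm wide; open, the fingers measure 114 mm over their backs; the gripper's body (76 mm by 85 mm) begins 54 mm behind the grasp point. The pads swing forward as they close: fully open they stand 13 mm farther back than shut.
Start: joints at [1.188, 0.353, 1.633, -0, 1.155, -0.002], TCP at [232.288, 580.232, 194.481] pointing down, gripper open.
Joint ranges: [-2.63, 2.63], [-0.92, 2.1], [0.06, 2.66], [-1.3, 4.44], [0, 2.69], [-3.02, 3.02]. Speed limits (rad/s): [2.22, 2.22, 2.79, 3.14, 3.14, 3.14].

### API

Orientations are given as [roll, pitch, yaw] about the fixed x, y, z axes, in that order (R = Rz(yaw) Ry(pitch) Rx(roll)).
In Python, from rig import r gives the robot as it stands.
- The arm moves only by the tool servo_tool, never from a script. Its argument "deltas" is a list of rows, each an object of numbers: "x", "y", "z": the shift along the world's x, y, z in mm; "rx", "ry", "rz": the turn, a rotation vector about the world's x, y, z in rad; "gripper": the gripper's target within -1 to 1 (fully open at 1, half-way at 0, shut at -1). A call has 1 to 10 rows; each row is the pose to reach, as a shift and turn from the pose commanded when the call began; what a row does not reach only later rows make up. A row lasts 1/10 s, in which the tool goes at most 50 mm and 8.59 degrees, less where a joint would pass 70% of its speed; a pose out of reach is approached as far as the arm can. A call with a gripper value outside its range is refused whole. The fingers move at their own pace and stop on an object; "newtons" is the grip in N (left out, the last holds). Time passes only in rows, so rows that repeat a pose let the fingers close. It gives the time, the measured TCP pose, the force, the opening and the grip force at its end, in the units of the state.
- r.sense(): the state, without advancing time (a new reading comes with each control period).
- r.grab_frame(name): name is "side" or "top"; returns the picture (420x560x3 uint8, blue, green, red); there is no depth.
- r.camera_params(name): a dict with "mtx" (3x3 intrinsics, pixels), "eye" and "orientation" of the camera in the world. Camera axes: x right, y down, z forward; pixel columns grow to the right and rows downward; lengths in mm; the calibration is good to about 2 mm. A picture is of the moment at which its call begins. camera_params takes no time and is no camera call.
- r.sign_off(): hands the job in; it is judged then, once.
Trained networks look in the newest picture that a camera, given by its name, has taken for a name from the list of things; names that differ only in an ending like _2 or _b are one class to them, and where a whole thing is asked for, a point or a joint stands for the part that bears it (a point fixed in the world has none). Each returns a list of dicts, best first, with "conf" (0 to 1); they miss things now and then, are a little off and sometimes report something else, mostly with a low value. They report only what shows in the picture. A call takes as long as a camera call. They do not tell look-alikes from the thing itself.
- r.recognise(name, camera): "box" ([left, top, width, height] in pixels, round what is visible of it).
The state is a dict: "clock": time; "qpos": joint angles; "qvel": joint speeds; "joint_efforts": joint torques, N m; "eef_pos": TCP position; "tcp_rot": TCP orientation; "contact_force": force on the tool from outside, world axes, zero at the start; "wrist_torque": the same for the moment, N m; "opening": opening from 0.0 (shut) to 1.0 (fully open); "grasp_force": force on a finger pad.
Only numpy, scipy, OpenCV 4.12 (cv2) and the standard library are available. Lean on these libraries where they do the work, as an engineer would, in place of code of your own. Each camera call takes 0.05 s, during which the arm holds its last target. There are 200 camera calls.

## Working session

There is one attempt and no reset: what is moved stays moved. The work goes in short steps, Python scripts to look and compute and a tool call to move; the robot and the scene stay as the last step left them, time stands still between calls to the robot, and variables do not carry over. Pictures are saved under pics/ and viewed, at most 10 in all, crops included, and the job is handed in when it is done.

Besides the shell and the picture viewer there is one more tool, called after "Request:" as a command line: name --argument value ..., lists and objects as JSON in quotes. servo_tool: Moves the arm, as the interface text tells. Its arguments: {"type":"object","properties":{"deltas":{"type":"array","items":{"type":"object","properties":{"x":{"type":"number"},"y":{"type":"number"},"z":{"type":"number"},"rx":{"type":"number"},"ry":{"type":"number"},"rz":{"type":"number"},"gripper":{"type":"number"}}}},"newtons":{"type":"number"}},"required":["deltas"]}

```bash
mkdir -p pics
cat > h.py <<'E'
import numpy as np, cv2
from rig import r
from scipy.spatial.transform import Rotation as R
def cam(n):
    p=r.camera_params(n); o=np.array(p["orientation"],float)
    Rm=o if o.shape==(3,3) else R.from_euler('xyz',o).as_matrix()
    return np.array(p["mtx"],float),np.array(p["eye"],float),Rm
def toplane(n,uv,z):
    K,e,Rm=cam(n); d=Rm@np.linalg.solve(K,[uv[0],uv[1],1]); return e+d*(z-e[2])/d[2]
def proj(n,P):
    K,e,Rm=cam(n); c=K@(Rm.T@(np.array(P,float)-e)); return c[:2]/c[2]
E
python3 - <<'E'
from h import *
for n in ("side","top"):
    im=r.grab_frame(n); cv2.imwrite(f"pics/{n}0.png",im); print(n,r.camera_params(n))
    for t in ("jig","wheel","pointer","mark","jaw","lab_timer","dropper_red","dropper_blue"):
        print(t,[(np.round(d["box"]).tolist(),round(d["conf"],2)) for d in r.recognise(t,n)[:3]])
print(r.sense())
E
```

```text
side {'mtx': array([[459.93078098,   0.        , 279.36222678],
       [  0.        , 459.93078098, 207.42681021],
       [  0.        ,   0.        ,   1.        ]]), 'eye': array([ 516.15978591, 1232.96031585,  509.09036254]), 'orientation': array([-1.96613321,  0.02147336, -3.1009072 ])}
jig [([268.0, 191.0, 65.0, 57.0], 0.95)]
wheel [([283.0, 188.0, 20.0, 22.0], 0.81)]
pointer [([284.0, 206.0, 28.0, 23.0], 0.69)]
mark []
jaw [([284.0, 206.0, 28.0, 22.0], 0.64)]
lab_timer [([272.0, 305.0, 45.0, 34.0], 0.96), ([306.0, 276.0, 41.0, 24.0], 0.79), ([310.0, 244.0, 36.0, 23.0], 0.68)]
dropper_red [([263.0, 216.0, 14.0, 24.0], 0.63)]
dropper_blue [([250.0, 206.0, 12.0, 21.0], 0.5)]
top {'mtx': array([[387.05701938,   0.        , 278.89918547],
       [  0.        , 387.05701938, 210.18211594],
       [  0.        ,   0.        ,   1.        ]]), 'eye': array([ 371.94386743,  175.89016974, 1067.80356972]), 'orientation': array([-2.94546589,  0.02844322, -1.56230476])}
jig [([262.0, 203.0, 86.0, 65.0], 0.96), ([280.0, 203.0, 4.0, 5.0], 0.46)]
wheel [([315.0, 212.0, 29.0, 18.0], 0.71)]
poin
[... 261 characters left out ...]
r_blue []
{'clock': 0.9, 'qpos': array([ 1.18764654e+00,  3.52983666e-01,  1.63341324e+00,  6.73242677e-06,
        1.15519500e+00, -2.43292608e-03]), 'qvel': array([ 0.00137879,  0.00115037, -0.00033406, -0.00035736, -0.00053259,
       -0.0006883 ]), 'joint_efforts': array([-2.41034286e-03, -6.05168653e+01, -3.42427325e+01, -1.20550294e-04,
        1.56309801e-03,  1.23774672e-05]), 'eef_pos': array([232.25719608, 580.2396748 , 194.48550311]), 'tcp_rot': array([ 3.14159188e+00, -6.15746774e-06,  2.76087307e+00]), 'contact_force': array([ 0.3018581 , -0.29127939, -1.50536853]), 'wrist_torque': array([-0.000991  ,  0.05763557, -0.0191209 ]), 'grasp_force': 0.0, 'opening': 1.0013395738179858}
```

View pics/side0.png

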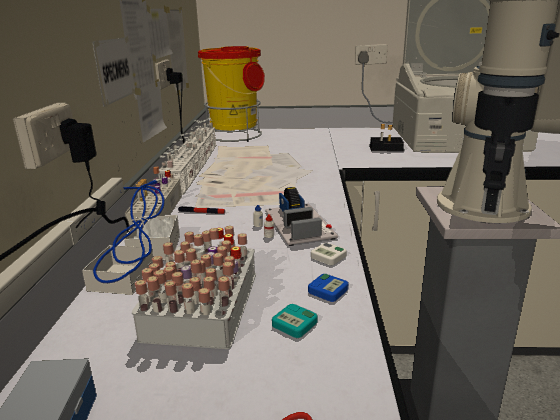

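View pics/top0.png

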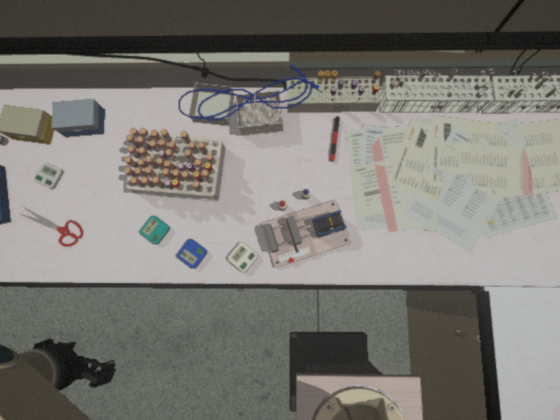

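The side view shows the jig at about (300,220). In the top view it is at about (303,233), with the wheel at (329,221), red cap at (282,204), blue cap at (305,192), and the white timer at (242,257) close to the jig's left end. The blue timer (191,253), turquoise timer (154,229) and far white timer (48,175) are look-alikes. I'll confirm with enlarged crops.

Run:
```python
import cv2,numpy as np
a=cv2.imread("pics/top0.png")[180:280,225:360]; b=cv2.imread("pics/side0.png")[180:260,240:350]
a=cv2.resize(a,None,fx=5.9,fy=5.9,interpolation=cv2.INTER_CUBIC)
cv2.imwrite("pics/ctop.png",a)
b=cv2.resize(b,None,fx=7,fy=7,interpolation=cv2.INTER_CUBIC); cv2.imwrite("pics/cside.png",b)
```

```text
(no output)
```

View pics/ctop.png

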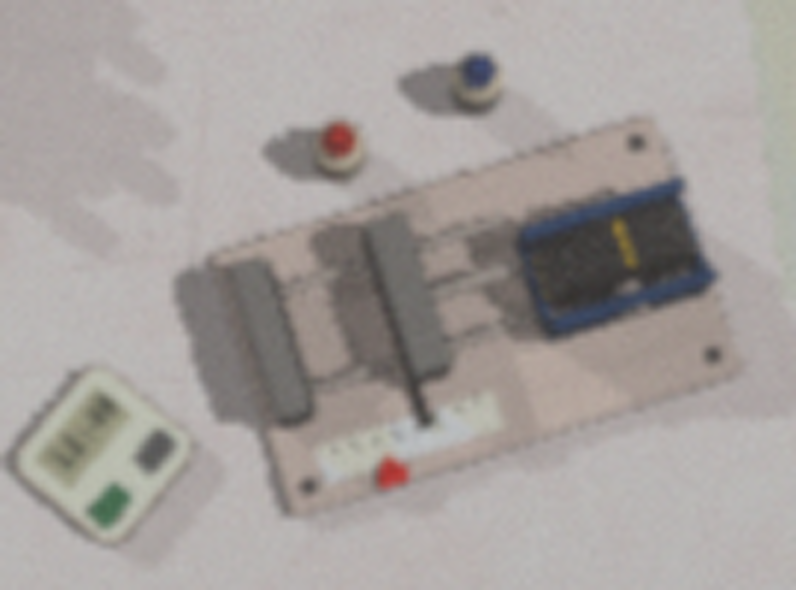

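View pics/cside.png

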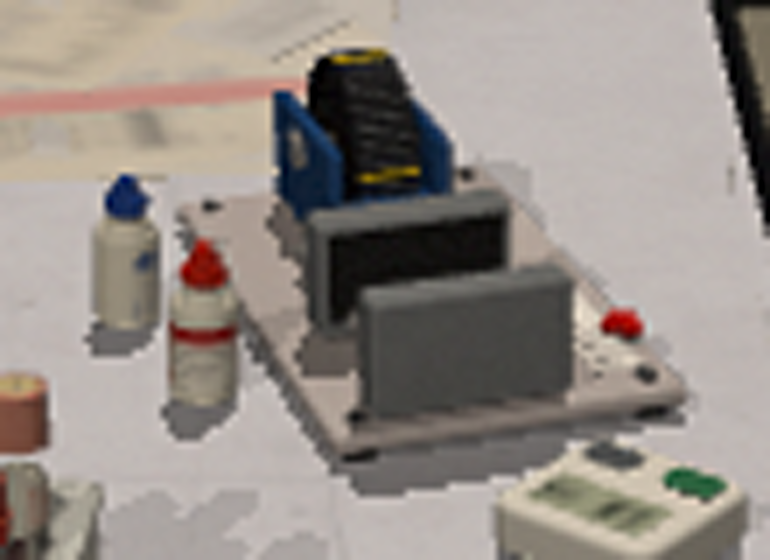

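```bash
cat >> h.py <<'E'
from scipy.optimize import least_squares
def full(c,s=5.9,off=(225,180)): return (np.array(c)+.5)/s-.5+np.array(off)
E
python3 - <<'E'
from h import *
# jig corners: x front=-65, y left=+110
J={(65,110):(210,262),(65,-110):(655,120),(-65,-110):(742,372),(-65,110):(288,515)}
f=lambda p:np.concatenate([proj("top",[p[0]+np.cos(p[2])*a-np.sin(p[2])*b,p[1]+np.sin(p[2])*a+np.cos(p[2])*b,12])-full(c) for (a,b),c in J.items()])
s=least_squares(f,[370,110,0.3]);p=s.x;print(p,np.round(s.fun,2))
c,sn=np.cos(p[2]),np.sin(p[2]); Rm=np.array([[c,-sn],[sn,c]])
for n,q,z in(("pointer",(429,425),17),("marktip",(388,456),17),("markbody",(393,475),17)):
    w=toplane("top",full(q),z)[:2]; print(n,w,Rm.T@(w-p[:2]))
w=p[:2]+Rm@[0,-66];print("wheel",w,proj("top",[*w,80]), (proj("top",[*w,80])-[225,180])*5.9)
im=cv2.imread("pics/cside.png")
print("side wheel top",proj("side",[*w,80]),(proj("side",[*w,80])-[240,180])*7)
for q in [(65,110),(65,-110),(-65,110)]: print(q,(proj("side",[*(p[:2]+Rm@q),12])-[240,180])*7)
# rectified jig-frame view at z=17: 6 px/mm, y from -10..90 left, x -75..-20
g=cv2.imread("pics/top0.png"); W,H=720,420
u=np.array([[(95-i/7.0),(-15-j/7.0)] for j in range(H) for i in range(W)])
K,e,Rc=cam("top"); P=np.c_[(Rm@np.c_[u[:,1],u[:,0]].T).T+p[:2],np.full(len(u),17.)]
q=(K@(Rc.T@(P-e).T)).T; q=(q[:,:2]/q[:,2:]).astype(np.float32).reshape(H,W,2)
cv2.imwrite("pics/rect0.png",cv2.remap(g,q[...,0],q[...,1],cv2.INTER_CUBIC))
E
```

```text
[5.17818692e+02 1.35739992e+02 3.12162638e-01] [-0.41 -1.24 -0.39 -0.82  0.49  0.84  0.29  1.12]
pointer [466.29588545 156.75185647] [-42.57968167  35.81994948]
marktip [452.01139635 175.52101828] [-50.40948686  58.06904416]
markbody [443.3766587  173.21246361] [-59.33591904  58.52393703]
wheel [538.08844545  72.92966531] [330.2671054  221.72003896] [621.07592185 246.14822986]
side wheel top [292.19801988 188.32124172] [365.38613917  58.24869203]
(65, 110) [336.1866046  439.48550685]
(65, -110) [179.19828615 200.20488925]
(-65, 110) [694.30400993 386.89725271]
```

View pics/rect0.png

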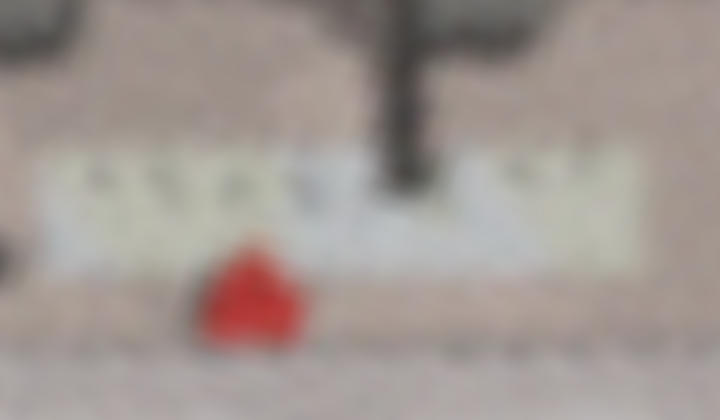

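Rectified jig-frame view (7 px/mm): the pointer is at column 403, the mark tip at column 253, so the jaw must close by about 21.4 mm. Wheel top is at about (538, 73), closing direction (-0.307, 0.952). The white timer beside the jig and the capped bottles behind it match the description.

Request:
servo_tool --deltas '[{"x": 25, "y": -42, "rz": -0.07, "gripper": -1}, {"x": 50, "y": -84, "rz": -0.15, "gripper": -1}, {"x": 75, "y": -126, "rz": -0.22, "gripper": -1}, {"x": 100, "y": -168, "rz": -0.3, "gripper": -1}, {"x": 125, "y": -210, "rz": -0.38, "gripper": -1}, {"x": 150, "y": -252, "rz": -0.46, "gripper": -1}, {"x": 175, "y": -294, "rz": -0.54, "gripper": -1}, {"x": 200, "y": -336, "rz": -0.62, "gripper": -1}, {"x": 225, "y": -378, "rz": -0.7, "gripper": -1}, {"x": 250, "y": -420, "rz": -0.78, "gripper": -1}]'

```text
invalid input
```

Request:
servo_tool --deltas '[{"x": 20, "y": -35, "rz": -0.05, "z": 0}, {"x": 40, "y": -70, "rz": -0.1, "z": -10}, {"x": 61, "y": -104, "rz": -0.1, "z": -30}, {"x": 61, "y": -104, "rz": -0.1, "z": -60}, {"x": 61, "y": -104, "rz": -0.1, "z": -80}, {"x": 61, "y": -104, "rz": -0.1, "z": -80}]'

```text
invalid input
```

Run:
```python
from h import *
s=r.sense();print(s["clock"],s["eef_pos"],s["tcp_rot"],s["contact_force"],s["opening"])
a=r.grab_frame("side")[150:250,230:340];b=r.grab_frame("top")[170:270,260:370]
cv2.imwrite("pics/hov.png",np.hstack([cv2.resize(a,(396,360),interpolation=2),cv2.resize(b,(396,360),interpolation=2)]))
```

```text
0.9 [232.25719608 580.2396748  194.48550311] [ 3.14159188e+00 -6.15746774e-06  2.76087307e+00] [ 0.3018581  -0.29127939 -1.50536853] 1.0013395738179858
```

View pics/hov.png

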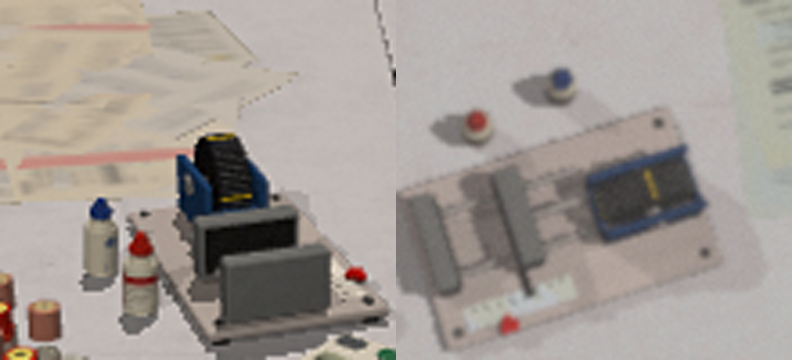

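The picture shows the scene unchanged, because both moves were refused as invalid. I'll try one full row with every key.

Request:
servo_tool --deltas '[{"x": 25, "y": -42, "z": 0, "rx": 0, "ry": 0, "rz": -0.07, "gripper": -1}]' --newtons 20

```text
clock: 1.1
eef_pos: [256.0, 541.5, 194.6]
tcp_rot: [3.139, -0.001, 2.694]
contact_force: [1.8, -0.1, 0.6]
opening: 0.859
grasp_force: 0.0
```

Request:
servo_tool --deltas '[{"x": 25, "y": -42, "z": 0, "rx": 0, "ry": 0, "rz": -0.08, "gripper": -1}, {"x": 50, "y": -84, "z": 0, "rx": 0, "ry": 0, "rz": -0.16, "gripper": -1}, {"x": 75, "y": -126, "z": 0, "rx": 0, "ry": 0, "rz": -0.24, "gripper": -1}, {"x": 100, "y": -168, "z": 0, "rx": 0, "ry": 0, "rz": -0.32, "gripper": -1}, {"x": 125, "y": -210, "z": 0, "rx": 0, "ry": 0, "rz": -0.4, "gripper": -1}, {"x": 150, "y": -252, "z": 0, "rx": 0, "ry": 0, "rz": -0.48, "gripper": -1}, {"x": 175, "y": -294, "z": 0, "rx": 0, "ry": 0, "rz": -0.56, "gripper": -1}, {"x": 200, "y": -336, "z": 0, "rx": 0, "ry": 0, "rz": -0.64, "gripper": -1}, {"x": 225, "y": -378, "z": 0, "rx": 0, "ry": 0, "rz": -0.72, "gripper": -1}, {"x": 250, "y": -420, "z": 0, "rx": 0, "ry": 0, "rz": -0.8, "gripper": -1}]' --newtons 20

```text
clock: 2.1
eef_pos: [508.2, 116.3, 194.8]
tcp_rot: [3.141, -0.0, 1.887]
contact_force: [1.4, 0.5, 0.1]
opening: -0.003
grasp_force: 0.0
```

Request:
servo_tool --deltas '[{"x": 18, "y": -30, "z": 0, "rx": 0, "ry": 0, "rz": -0.01, "gripper": -1}, {"x": 36, "y": -62, "z": -20, "rx": 0, "ry": 0, "rz": -0.01, "gripper": -1}, {"x": 36, "y": -62, "z": -50, "rx": 0, "ry": 0, "rz": -0.01, "gripper": -1}, {"x": 36, "y": -62, "z": -80, "rx": 0, "ry": 0, "rz": -0.01, "gripper": -1}, {"x": 36, "y": -62, "z": -80, "rx": 0, "ry": 0, "rz": -0.01, "gripper": -1}, {"x": 36, "y": -62, "z": -80, "rx": 0, "ry": 0, "rz": -0.01, "gripper": -1}]' --newtons 20

```text
clock: 2.7
eef_pos: [543.2, 56.3, 114.8]
tcp_rot: [-3.141, -0.0, 1.881]
contact_force: [-0.2, -0.5, 0.3]
opening: 0.001
grasp_force: 0.0
```

Run:
```python
from h import *
s=r.sense();print(s["clock"],s["eef_pos"],s["tcp_rot"],s["contact_force"],s["opening"])
a=r.grab_frame("side")[150:250,230:340];b=r.grab_frame("top")[170:270,260:370]
cv2.imwrite("pics/hov2.png",np.hstack([cv2.resize(a,(396,360),interpolation=2),cv2.resize(b,(396,360),interpolation=2)]))
```

```text
2.7 [543.1915567   56.28526098 114.75737065] [-3.14073145e+00 -1.92323972e-04  1.88088708e+00] [-0.15365282 -0.52597559  0.31669763] 0.0007882285760730989
```

View pics/hov2.png

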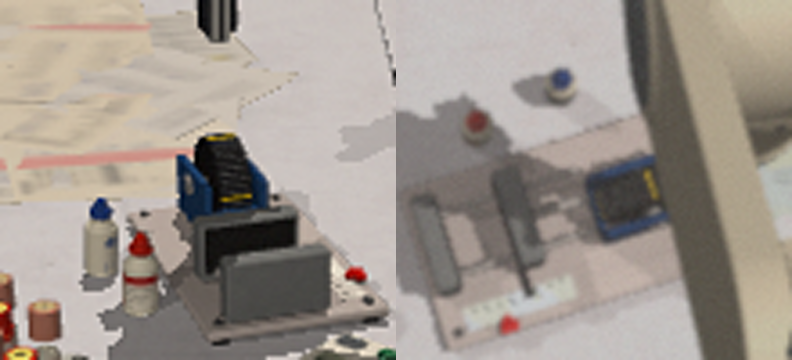

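The finger hovers over the wheel in the side view. The pointer and mark remain visible in the top view, at about (528,292) and (508,325) in this picture. Now I lower the finger.

Request:
servo_tool --deltas '[{"x": 0, "y": 0, "z": -15, "rx": 0, "ry": 0, "rz": 0, "gripper": -1}, {"x": 0, "y": 0, "z": -28, "rx": 0, "ry": 0, "rz": 0, "gripper": -1}, {"x": 0, "y": 0, "z": -34, "rx": 0, "ry": 0, "rz": 0, "gripper": -1}, {"x": 0, "y": 0, "z": -37, "rx": 0, "ry": 0, "rz": 0, "gripper": -1}, {"x": 0, "y": 0, "z": -38, "rx": 0, "ry": 0, "rz": 0, "gripper": -1}, {"x": 0, "y": 0, "z": -38, "rx": 0, "ry": 0, "rz": 0, "gripper": -1}]' --newtons 20

```text
clock: 3.4
eef_pos: [543.5, 56.3, 76.7]
tcp_rot: [3.141, 0.0, 1.881]
contact_force: [0.8, 1.0, -0.1]
opening: 0.001
grasp_force: 0.0
```

Request:
servo_tool --deltas '[{"x": 0, "y": 0, "z": -1, "rx": 0, "ry": 0, "rz": 0, "gripper": -1}, {"x": -2, "y": 6, "z": -1, "rx": 0, "ry": 0, "rz": 0, "gripper": -1}, {"x": -4, "y": 12, "z": -1, "rx": 0, "ry": 0, "rz": 0, "gripper": -1}, {"x": -6, "y": 18, "z": -1, "rx": 0, "ry": 0, "rz": 0, "gripper": -1}, {"x": -7, "y": 23, "z": -1, "rx": 0, "ry": 0, "rz": 0, "gripper": -1}, {"x": -9, "y": 29, "z": -1, "rx": 0, "ry": 0, "rz": 0, "gripper": -1}, {"x": -11, "y": 34, "z": -1, "rx": 0, "ry": 0, "rz": 0, "gripper": -1}, {"x": -11, "y": 34, "z": -1, "rx": 0, "ry": 0, "rz": 0, "gripper": -1}]' --newtons 20

```text
clock: 4.2
eef_pos: [532.0, 90.9, 75.5]
tcp_rot: [-3.141, -0.0, 1.882]
contact_force: [-0.9, -0.4, -0.3]
opening: -0.003
grasp_force: 0.0
```

```bash
cat >> h.py <<'E'
def measure(tag):
    p=np.array([517.82,135.74,0.31216]); c,s=np.cos(p[2]),np.sin(p[2]); Rm=np.array([[c,-s],[s,c]])
    K,e,Rc=cam("top"); W,H=720,420
    ii,jj=np.meshgrid(np.arange(W),np.arange(H)); u=np.c_[(-15-jj/7.).ravel(),(95-ii/7.).ravel()]
    P=np.c_[u@Rm.T+p[:2],np.full(len(u),17.)]
    q=(K@(Rc.T@(P-e).T)).T; q=(q[:,:2]/q[:,2:]).astype(np.float32).reshape(H,W,2)
    g=np.mean([r.grab_frame("top").astype(np.float32) for _ in range(4)],0)
    im=cv2.remap(g,q[...,0],q[...,1],cv2.INTER_CUBIC); cv2.imwrite(f"pics/{tag}.png",im)
    # pointer: dark over white scale x=-37..-41 ; mark: red
    band=im[155:182].mean(2).mean(0); x=np.arange(W)
    lo=np.median(band[120:600]); k=np.argmin(np.where((x>60)&(x<600),band,999)); sl=slice(k-22,k+23)
    w=np.clip(lo-25-band[sl],0,None); yp=95-(w*x[sl]).sum()/w.sum()/7
    red=np.clip(im[...,2]-np.maximum(im[...,0],im[...,1])-40,0,None); ym=95-(red*x).sum()/red.sum()/7
    tip=red[235:270]; yt=95-(tip*x).sum()/tip.sum()/7
    st=r.sense(); print(tag,"t",st["clock"],"F",np.round(st["contact_force"],1),"pointer",round(yp,2),"mark",round(ym,2),"tip",round(yt,2),"min",round(float(band[k])),round(float(lo)))
E
python3 -c "
from h import *
measure('m1')"
```

```text
m1 t 4.4 F [-0.7 -0.6  0.1] pointer 36.93 mark 58.7 tip 58.95 min 75 179[ WARN:0@2.241] global loadsave.cpp:1063 imwrite_ Unsupported depth image for selected encoder is fallbacked to CV_8U.
```

Run:
```python
from h import *
a=r.grab_frame("side")[150:230,260:340];b=r.grab_frame("top")[170:270,260:370]
cv2.imwrite("pics/c3.png",np.hstack([cv2.resize(a,(400,400),interpolation=2),cv2.resize(b,(396,400),interpolation=2)]))
print(proj("side",r.sense()["eef_pos"]))
```

```text
[294.27999513 192.1464645 ]
```

View pics/c3.png

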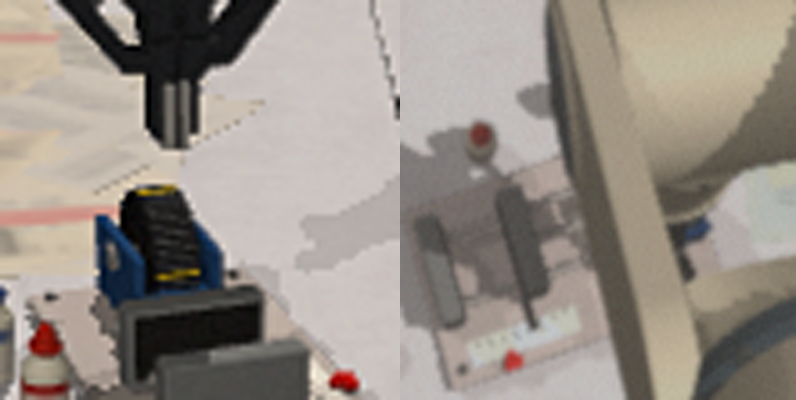

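The finger hasn't reached the wheel. In the side view its tip ends at about (294,180), while the reported TCP projects to (294,192). I'll work out the offset from the two pictures.

Run:
```python
from h import *
for P,obs in (([543.2,56.3,114.8],(230+218/3.6,150+41/3.6)),([532,90.9,75.5],(260+172/5,150+148/5))):
    P=np.array(P);print("proj",proj("side",P),"obs",obs)
    for n,d in (("z+",[0,0,1]),("y-",[0,-1,0])):
        for k in (10,20,30,40,60): print(n,k,np.round(proj("side",P+k*np.array(d)),1))
# wheel found in side image by box
print(proj("side",[538,73,80]),[d["box"] for d in r.recognise("wheel","side")[:1]])
print(r.sense()["qpos"])
```

```text
proj [290.2516917  174.04761794] obs (290.55555555555554, 161.38888888888889)
z+ 10 [290.2 170.5]
z+ 20 [290.2 166.9]
z+ 30 [290.1 163.4]
z+ 40 [290.1 159.7]
z+ 60 [290.  152.4]
y- 10 [290.3 172.9]
y- 20 [290.4 171.7]
y- 30 [290.5 170.6]
y- 40 [290.5 169.4]
y- 60 [290.7 167.2]
proj [294.41010913 192.25148732] obs (294.4, 179.6)
z+ 10 [294.4 188.7]
z+ 20 [294.3 185.2]
z+ 30 [294.3 181.6]
z+ 40 [294.3 178. ]
z+ 60 [294.2 170.7]
y- 10 [294.4 190.9]
y- 20 [294.5 189.6]
y- 30 [294.5 188.3]
y- 40 [294.6 187.1]
y- 60 [294.6 184.6]
[292.23056286 188.33013725] [[285.4, 186.0, 16.5, 22.6]]
[ 1.64774988e-01  3.70095858e-01  1.91695713e+00 -4.72875616e-05
  8.54561022e-01 -1.44911525e-01]
```

Run:
```python
from h import *
P=np.array([232.3,580.2,194.5])
for n in ("side","top"):
    for k in (0,13,35,48): print(n,k,np.round(proj(n,P+[0,0,k]),1))
a=cv2.imread("pics/side0.png")[80:230,440:560];b=cv2.imread("pics/top0.png")[320:420,40:140]
cv2.imwrite("pics/c4.png",np.hstack([cv2.resize(a,(400,500),interpolation=2),cv2.resize(b,(400,500),interpolation=2)]))
```

```text
side 0 [484.7 231.6]
side 13 [485.9 224. ]
side 35 [488.1 210.8]
side 48 [489.5 202.8]
top 0 [103.8 351. ]
top 13 [100.9 352. ]
top 35 [ 95.9 353.7]
top 48 [ 92.7 354.8]
```

View pics/c4.png

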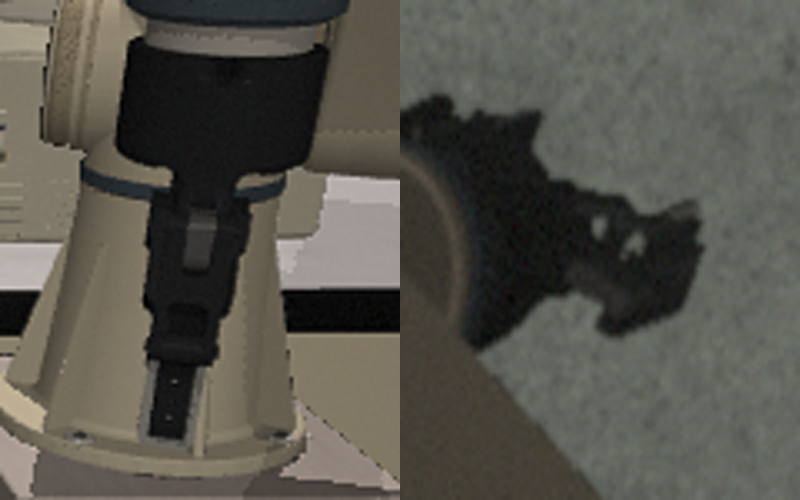

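The open fingers at the start also show about 35 mm above the reported TCP, near (490,213) in the side view. So the real tip sits about 35 mm higher than the report says. I'll go back to the stroke start and descend by feel.

Request:
servo_tool --deltas '[{"x": 4, "y": -12, "z": 0, "rx": 0, "ry": 0, "rz": 0, "gripper": -1}, {"x": 11, "y": -34, "z": 0, "rx": 0, "ry": 0, "rz": 0, "gripper": -1}, {"x": 11, "y": -34, "z": -8, "rx": 0, "ry": 0, "rz": 0, "gripper": -1}, {"x": 11, "y": -34, "z": -16, "rx": 0, "ry": 0, "rz": 0, "gripper": -1}, {"x": 11, "y": -34, "z": -20, "rx": 0, "ry": 0, "rz": 0, "gripper": -1}, {"x": 11, "y": -34, "z": -22, "rx": 0, "ry": 0, "rz": 0, "gripper": -1}, {"x": 11, "y": -34, "z": -22, "rx": 0, "ry": 0, "rz": 0, "gripper": -1}]' --newtons 20

```text
clock: 5.25
eef_pos: [542.9, 56.6, 53.0]
tcp_rot: [-3.141, -0.0, 1.881]
contact_force: [-0.2, 0.8, 0.1]
opening: -0.004
grasp_force: 0.0
```

Request:
servo_tool --deltas '[{"x": 0, "y": 0, "z": -2, "rx": 0, "ry": 0, "rz": 0, "gripper": -1}, {"x": 0, "y": 0, "z": -3, "rx": 0, "ry": 0, "rz": 0, "gripper": -1}, {"x": 0, "y": 0, "z": -3, "rx": 0, "ry": 0, "rz": 0, "gripper": -1}]' --newtons 20

```text
clock: 5.55
eef_pos: [543.3, 56.4, 50.5]
tcp_rot: [3.142, 0.0, 1.881]
contact_force: [-0.3, -0.2, 0.5]
opening: 0.005
grasp_force: 0.0
```

```bash
python3 - <<'E' 2>/dev/null
from h import *
a=r.grab_frame("side")[150:230,260:340]
cv2.imwrite("pics/c5.png",cv2.resize(a,(560,560),interpolation=2))
print(r.sense()["eef_pos"],r.sense()["contact_force"])
E
```

```text
[543.32309916  56.32361191  50.56804749] [-0.57689373 -0.25372887  0.73133791]
```

View pics/c5.png

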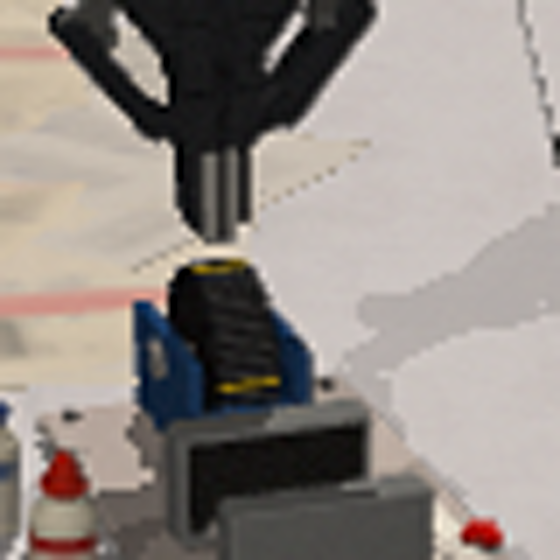

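The tip at (220,240) in the crop is about 20 px, or roughly 6 mm, above the wheel top at (218,262). That was the last picture; from here I go by force and the numeric pointer measurement.

Request:
servo_tool --deltas '[{"x": 0, "y": 0, "z": -2, "rx": 0, "ry": 0, "rz": 0, "gripper": -1}, {"x": 0, "y": 0, "z": -4, "rx": 0, "ry": 0, "rz": 0, "gripper": -1}, {"x": 0, "y": 0, "z": -4, "rx": 0, "ry": 0, "rz": 0, "gripper": -1}]' --newtons 20

```text
clock: 5.9
eef_pos: [543.1, 56.2, 46.2]
tcp_rot: [-3.141, -0.0, 1.881]
contact_force: [0.1, 0.0, -0.1]
opening: 0.001
grasp_force: 0.0
```

Request:
servo_tool --deltas '[{"x": 0, "y": 0, "z": -2, "rx": 0, "ry": 0, "rz": 0, "gripper": -1}, {"x": 0, "y": 0, "z": -2, "rx": 0, "ry": 0, "rz": 0, "gripper": -1}]' --newtons 20

```text
clock: 6.1
eef_pos: [543.1, 56.2, 44.2]
tcp_rot: [-3.141, -0.0, 1.881]
contact_force: [0.6, 0.0, -0.5]
opening: -0.001
grasp_force: 0.0
```

Request:
servo_tool --deltas '[{"x": 0, "y": 0, "z": -2, "rx": 0, "ry": 0, "rz": 0, "gripper": -1}, {"x": 0, "y": 0, "z": -2, "rx": 0, "ry": 0, "rz": 0, "gripper": -1}]' --newtons 20

```text
clock: 6.3
eef_pos: [543.3, 56.2, 42.3]
tcp_rot: [-3.142, 0.0, 1.881]
contact_force: [0.3, 0.2, -0.2]
opening: 0.003
grasp_force: 0.2
```

Request:
servo_tool --deltas '[{"x": 0, "y": 0, "z": -2, "rx": 0, "ry": 0, "rz": 0, "gripper": -1}, {"x": 0, "y": 0, "z": -2, "rx": 0, "ry": 0, "rz": 0, "gripper": -1}]' --newtons 20

```text
clock: 6.5
eef_pos: [543.4, 56.3, 40.4]
tcp_rot: [3.141, 0.0, 1.881]
contact_force: [-0.3, 1.1, 2.8]
opening: -0.003
grasp_force: 1.1
```

Request:
servo_tool --deltas '[{"x": 0, "y": 0, "z": -1, "rx": 0, "ry": 0, "rz": 0, "gripper": -1}, {"x": 0, "y": 0, "z": -1, "rx": 0, "ry": 0, "rz": 0, "gripper": -1}]' --newtons 20

```text
clock: 6.7
eef_pos: [543.4, 56.2, 39.5]
tcp_rot: [3.141, 0.0, 1.881]
contact_force: [-0.5, -1.1, 2.8]
opening: -0.001
grasp_force: 1.5
```

Contact at about 42.5. I wipe at about 3 to 4 mm of press.

Request:
servo_tool --deltas '[{"x": -1, "y": 4, "z": -1, "rx": 0, "ry": 0, "rz": 0, "gripper": -1}, {"x": -3, "y": 9, "z": -1, "rx": 0, "ry": 0, "rz": 0, "gripper": -1}, {"x": -4, "y": 14, "z": -1, "rx": 0, "ry": 0, "rz": 0, "gripper": -1}, {"x": -6, "y": 19, "z": -1, "rx": 0, "ry": 0, "rz": 0, "gripper": -1}, {"x": -8, "y": 24, "z": -1, "rx": 0, "ry": 0, "rz": 0, "gripper": -1}, {"x": -9, "y": 29, "z": -1, "rx": 0, "ry": 0, "rz": 0, "gripper": -1}, {"x": -11, "y": 34, "z": -1, "rx": 0, "ry": 0, "rz": 0, "gripper": -1}, {"x": -11, "y": 34, "z": -1, "rx": 0, "ry": 0, "rz": 0, "gripper": -1}]' --newtons 20

```text
clock: 7.5
eef_pos: [532.0, 91.0, 38.4]
tcp_rot: [3.142, -0.0, 1.881]
contact_force: [-1.3, -0.4, 2.8]
opening: 0.002
grasp_force: 1.2
```

```bash
python3 -c "
from h import *
measure('m2')" 2>/dev/null
```

```text
m2 t 7.7 F [-1.1  0.8  2.4] pointer 44.84 mark 58.69 tip 58.89 min 73 178
```

Request:
servo_tool --deltas '[{"x": 0, "y": 0, "z": 12, "rx": 0, "ry": 0, "rz": 0, "gripper": -1}, {"x": 0, "y": 0, "z": 20, "rx": 0, "ry": 0, "rz": 0, "gripper": -1}, {"x": 5, "y": -17, "z": 20, "rx": 0, "ry": 0, "rz": 0, "gripper": -1}, {"x": 11, "y": -34, "z": 20, "rx": 0, "ry": 0, "rz": 0, "gripper": -1}, {"x": 11, "y": -34, "z": 10, "rx": 0, "ry": 0, "rz": 0, "gripper": -1}, {"x": 11, "y": -34, "z": 5, "rx": 0, "ry": 0, "rz": 0, "gripper": -1}, {"x": 11, "y": -34, "z": 2, "rx": 0, "ry": 0, "rz": 0, "gripper": -1}, {"x": 11, "y": -34, "z": 0, "rx": 0, "ry": 0, "rz": 0, "gripper": -1}, {"x": 11, "y": -34, "z": 0, "rx": 0, "ry": 0, "rz": 0, "gripper": -1}]' --newtons 20

```text
clock: 8.6
eef_pos: [543.0, 56.6, 38.4]
tcp_rot: [-3.141, -0.0, 1.881]
contact_force: [-1.4, -0.7, 3.8]
opening: 0.002
grasp_force: 2.0
```

Request:
servo_tool --deltas '[{"x": -1, "y": 4, "z": 0, "rx": 0, "ry": 0, "rz": 0, "gripper": -1}, {"x": -3, "y": 9, "z": 0, "rx": 0, "ry": 0, "rz": 0, "gripper": -1}, {"x": -4, "y": 14, "z": 0, "rx": 0, "ry": 0, "rz": 0, "gripper": -1}, {"x": -6, "y": 19, "z": 0, "rx": 0, "ry": 0, "rz": 0, "gripper": -1}, {"x": -8, "y": 24, "z": 0, "rx": 0, "ry": 0, "rz": 0, "gripper": -1}, {"x": -9, "y": 29, "z": 0, "rx": 0, "ry": 0, "rz": 0, "gripper": -1}, {"x": -11, "y": 34, "z": 0, "rx": 0, "ry": 0, "rz": 0, "gripper": -1}, {"x": -11, "y": 34, "z": 0, "rx": 0, "ry": 0, "rz": 0, "gripper": -1}]' --newtons 20

```text
clock: 9.4
eef_pos: [532.2, 91.0, 38.4]
tcp_rot: [3.141, -0.0, 1.881]
contact_force: [-0.7, -0.5, 2.8]
opening: 0.001
grasp_force: 1.1
```

```bash
python3 -c "
from h import *
measure('m3')" 2>/dev/null
```

```text
m3 t 9.6 F [-1.6  0.2  1.9] pointer 52.33 mark 58.68 tip 58.86 min 72 178
```

Request:
servo_tool --deltas '[{"x": 0, "y": 0, "z": 12, "rx": 0, "ry": 0, "rz": 0, "gripper": -1}, {"x": 0, "y": 0, "z": 20, "rx": 0, "ry": 0, "rz": 0, "gripper": -1}, {"x": 5, "y": -17, "z": 20, "rx": 0, "ry": 0, "rz": 0, "gripper": -1}, {"x": 11, "y": -34, "z": 20, "rx": 0, "ry": 0, "rz": 0, "gripper": -1}, {"x": 11, "y": -34, "z": 10, "rx": 0, "ry": 0, "rz": 0, "gripper": -1}, {"x": 11, "y": -34, "z": 5, "rx": 0, "ry": 0, "rz": 0, "gripper": -1}, {"x": 11, "y": -34, "z": 2, "rx": 0, "ry": 0, "rz": 0, "gripper": -1}, {"x": 11, "y": -34, "z": 0, "rx": 0, "ry": 0, "rz": 0, "gripper": -1}, {"x": 11, "y": -34, "z": 0, "rx": 0, "ry": 0, "rz": 0, "gripper": -1}]' --newtons 20

```text
clock: 10.5
eef_pos: [543.0, 56.6, 38.4]
tcp_rot: [-3.141, -0.0, 1.881]
contact_force: [-1.5, -0.4, 4.2]
opening: 0.0
grasp_force: 2.0
```

Request:
servo_tool --deltas '[{"x": -1, "y": 4, "z": 0, "rx": 0, "ry": 0, "rz": 0, "gripper": -1}, {"x": -3, "y": 9, "z": 0, "rx": 0, "ry": 0, "rz": 0, "gripper": -1}, {"x": -4, "y": 14, "z": 0, "rx": 0, "ry": 0, "rz": 0, "gripper": -1}, {"x": -6, "y": 19, "z": 0, "rx": 0, "ry": 0, "rz": 0, "gripper": -1}, {"x": -8, "y": 24, "z": 0, "rx": 0, "ry": 0, "rz": 0, "gripper": -1}, {"x": -9, "y": 27, "z": 0, "rx": 0, "ry": 0, "rz": 0, "gripper": -1}, {"x": -9, "y": 27, "z": 0, "rx": 0, "ry": 0, "rz": 0, "gripper": -1}]' --newtons 20

```text
clock: 11.2
eef_pos: [534.3, 83.9, 38.5]
tcp_rot: [3.141, -0.0, 1.881]
contact_force: [-2.1, -1.2, 4.9]
opening: -0.002
grasp_force: 2.2
```

```bash
python3 -c "
from h import *
measure('m4')" 2>/dev/null
```

```text
m4 t 11.4 F [-1.  -0.3  4.6] pointer 58.5 mark 58.69 tip 58.9 min 70 178
```

Request:
servo_tool --deltas '[{"x": 0, "y": 0, "z": 10, "rx": 0, "ry": 0, "rz": 0, "gripper": -1}, {"x": 0, "y": 0, "z": 40, "rx": 0, "ry": 0, "rz": 0, "gripper": -1}, {"x": 0, "y": 0, "z": 80, "rx": 0, "ry": 0, "rz": 0, "gripper": -1}, {"x": 0, "y": 0, "z": 110, "rx": 0, "ry": 0, "rz": 0, "gripper": -1}, {"x": 10, "y": -30, "z": 120, "rx": 0, "ry": 0, "rz": 0, "gripper": -1}, {"x": 20, "y": -60, "z": 120, "rx": 0, "ry": 0, "rz": 0, "gripper": -1}, {"x": 20, "y": -80, "z": 120, "rx": 0, "ry": 0, "rz": 0, "gripper": -1}, {"x": 20, "y": -80, "z": 120, "rx": 0, "ry": 0, "rz": 0, "gripper": -1}, {"x": 20, "y": -80, "z": 120, "rx": 0, "ry": 0, "rz": 0, "gripper": -1}]' --newtons 20

```text
clock: 12.3
eef_pos: [554.2, 3.1, 158.7]
tcp_rot: [3.141, -0.0, 1.879]
contact_force: [0.2, 1.2, 0.0]
opening: -0.002
grasp_force: 0.0
```

```bash
python3 -c "
from h import *
measure('m5')
im=cv2.imread('pics/m5.png')
for a,b in((120,140),(140,160),(165,185),(180,195)):
    z=255-im[a:b].mean(2).mean(0); k=np.argmax(np.where((np.arange(720)>180)&(np.arange(720)<330),z,0)); s=slice(k-20,k+21);w=np.clip(z[s]-z[s].min()-15,0,None);print(a,95-(w*np.arange(k-20,k+21)).sum()/w.sum()/7)
red=np.clip(im[...,2].astype(float)-im[...,:2].max(2)-40,0,None)
for a in range(230,345,15): t=red[a:a+15];print(a,t.sum()>100 and 95-(t*np.arange(720)).sum()/t.sum()/7)
" 2>/dev/null
```

```text
m5 t 12.5 F [-0.1 -0.  -0.3] pointer 58.59 mark 58.71 tip 58.89 min 73 184
120 58.72372220054624
140 58.59887260661482
165 58.603427881829546
180 58.80080322504726
230 False
245 58.7970736724009
260 58.94643311613026
275 58.838210938803414
290 58.55303025976103
305 58.56633995785719
320 58.80322410965686
335 58.92038764031265
```

The pointer is at 58.6 and the mark at 58.8 mm, with the finger clear. I'm handing in.

```bash
python3 -c "
from h import *
print(r.sign_off())" 2>/dev/null
```

```text
the job is handed in; nothing more can be done
None
```

The jaw is set: three strokes of the wheel brought its pointer to about 0.3 mm from the red mark's tip in the last top-camera measurement. The finger is clear of the jig, and the job was handed in at about 12.5 s; no verdict was returned.

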